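# Close the seed tub with the rear lid from the hanger

## Task

Close the open seed tub with the green lid: it hangs behind the yellow one, so first move the yellow lid over to the empty hanger and leave it hanging there. Then set the green lid's lugs in the tub's slots, press it down against the spring and twist it clockwise about a quarter turn to its stop, so that it stays locked when released. Keep both lids clean by never putting them on the bench, and leave the bottle, jar, seed box and tape roll where they stand.

Things in the scene. Friction and masses are not known exactly. Their poses are not given: they have to be found in the camera images.
- lid_green_grip (a point): Green lid, to go on the tub; hangs behind the yellow one. The point is the centre of its grip bar on top: bar 56 long (x), 14 thick (y), 30 tall (z), in line with the lugs. Under the bar a 14 thick stem shows for 23, then a disc 76 across, 8 thick (its top 38 below the point), then a plug 54 across down to 62 below the point. z up.
- lid_green: The green lid's body, origin at the centre of the plug's underside, axes as its grip point. At the plug's foot two black bayonet lugs stick out on the +x and -x sides: 13 wide, 6 tall, undersides level with the plug's, reaching 35 from the axis. Lid 77 tall in all, 0.1 to 0.2 kg.
- lid_yellow_grip (a point): Yellow lid, same shape and size as the green one, hanging in front of it on the same hanger. Site and axes as for the green lid: bar centre, x along bar and lugs, z up.
- lid_yellow: The yellow lid's body, origin at the centre of the plug's underside, axes as its grip point.
- hanger_full_mid (a point): Fixed steel hanger holding both lids, yellow about 41 on the -x side of the point, green about 45 on the +x side. The point is midway across its slot, level with the prongs' tops (150 above the bench); x along the slot, away from its open end (the open end faces the robot); z up. A 50 wide post of the same height stands 106 to 118 on the +x side.
- hanger_full: Same hanger, origin on the bench under its point. Two level prongs, 10 wide, 8 thick, with a 20 wide slot between, open at the -x end. A lid's stem runs in the slot, its bar lies across the prongs, its disc below. Prong tips (65 to 57 on the -x side) have lips 4 tall: lift a lid 5 to 12 to pass. It leaves only along the slot; its disc is clear of the prongs past 105 on the -x side.
- hanger_spare_mid (a point): The empty hanger, the same as the other one in all sizes; point and axes as there. A lid hangs well with its centre from 45 on the -x side to 60 on the +x side of the point, its bar's centre then 15 above the prongs' tops.
- tub_mouth (a point): Open tub, fixed, white with a green band and green ledge in the mouth; 108 across, 125 tall. The point is the centre of the mouth, level with the rim's top; z up. The ledge (7 thick, bore 60 across) has two slots, open above, on the +x and -x sides, 20 wide, reaching 39 from the axis; a black bar mark on the rim shows each. The lid fits either way round.
- tub: Tub, origin on the bench. Bar centre of a lid above the mouth: 62 lugs on ledge; 56 lugs in slots, resting on a spring plate; 49 and lower lugs under the ledge, free to turn clockwise seen from above, 77 degrees to a stop; 46 disc on rim. Spring 4 N, growing to 9 N. In the last 10 degrees a notch in the ledge: let go there, the lid rises to 52 and stays locked.
- bottle_c (a point): Bystander: a capped bottle 52 across, 190 tall, upright; its centre, half-way up. Leave alone.
- jar_c (a point): Bystander: a jar 54 across, 130 tall; its centre, half-way up. Leave alone.
- seed_box_c (a point): Bystander: a small carton 50 x 70, 50 tall; its centre. Leave alone.
- tape_c (a point): Bystander: a roll of orange tape lying flat, 90 across, 45 tall; its centre. Leave alone.
There are look-alikes about, which are no part of the job. Of the things that look like the lid_green, the smaller one is meant. Of the things that look like the lid_yellow, the larger one is meant.

How it is judged:
By the outcome, as a careful person would: the job done as asked, in the order asked, and still so for the second after the job is handed in, with the robot touching nothing.
It also fails if it takes over 61 s, if anything falls off the work surface, if the arm or the gripper's body presses on something with over 40 N, if the wrist force passes 120 N, or if a joint passes its speed limit or range.

## Robot

A 6-joint arm with a two-finger parallel gripper is mounted at the origin on the work surface. World frame = base frame: x ahead of the robot, y to its left, z up, the work surface at z = 0. Lengths are in mm, angles in degrees, forces in N, time in s.
With the tool pointing down it reaches from about 275 to 825 mm from the base axis. Payload 4.9 kg.
Tool frame: the origin (TCP) lies between the finger pads; the fingertips stand 14 mm ahead of it and the grasp point (between the pads) lies 5 mm behind it; z points along the fingers, y is the line along which they close (so a half turn about z gives the same grasp; the last joint's range is limited). The gripper opens to 85 mm and grips with 20 to 120 N. Pads are 22 mm wide; open, the fingers measure 114 mm over their backs; the gripper's body (76 mm by 85 mm) begins 54 mm behind the grasp point. The pads swing forward as they close: fully open they stand 13 mm farther back than shut.
Start: joints at [-74.381, 18.69, -11.035, 60.275, 0, 82.311], TCP at [217.633, -505.128, 245.281] pointing down, gripper open.
Joint ranges: [-152.03, 152.03], [-55.5, 102.48], [-74.3, 77.21], [-110.64, 120.58], [-84.22, 78.4], [-180, 180]. Speed limits (degrees/s): [147.25, 147.25, 180, 180, 180, 180].

## Interface

Orientations are given as [roll, pitch, yaw] about the fixed x, y, z axes, in that order (R = Rz(yaw) Ry(pitch) Rx(roll)).
In Python, from bench import monitor, camera, ctrl gives the robot as it stands.
- The arm moves only by the tool carry_out, never from a script. Its argument "series" is a list that holds one entry, the list of rows, each a list of 7 numbers: the closure, from 0 (fully open) to 1 (shut), then the shift along the tool's x, y, z in cm, then the turn, a rotation vector about the tool's x, y, z in degrees. A call has 1 to 20 rows; each row shifts and turns the commanded pose from where the row before left it, along the tool's axes as they then stand; what a row does not reach is not made up. A row lasts 1/10 s, in which the tool goes at most 50 mm and 8.59 degrees, less where a joint would pass 70% of its speed; a pose out of reach is approached as far as the arm can. A call with a gripper value outside its range is refused whole. The fingers move at their own pace and stop on an object; "newtons" is the grip in N (left out, the last holds). Time passes only in rows, so rows that do not move let the fingers close. It gives the time, the measured TCP pose, the force, the opening and the grip force at its end, in the units of the state.
- monitor.get_state(): the state, without advancing time (a new reading comes with each control period).
- camera(name): name is "side" or "top"; returns a dict with "pixels" (400x640x3 uint8, red, green, blue), "fx", "fy", "cx", "cy" (pixels), "R" (3x3) and "t" (3): a world point X has camera coordinates R X + t. Camera axes: x right, y down, z forward; pixel columns grow to the right and rows downward; lengths in mm; the calibration is good to about 2 mm. A picture is of the moment at which its call begins. There is no depth.
- ctrl.job_done(): hands the job in; it is judged then, once.
The state is a dict: "clock": time; "joint_positions": joint angles; "joint_velocities": joint speeds; "effort": joint torques, N m; "position": TCP position; "ee_rot": TCP orientation; "force": force on the tool from outside, world axes, zero at the start; "ft_torque": the same for the moment, N m; "opening": opening from 0.0 (shut) to 1.0 (fully open); "gripper_force": force on a finger pad.
Only numpy, scipy, OpenCV 4.12 (cv2) and the standard library are available. Lean on these libraries where they do the work, as an engineer would, in place of code of your own. Each camera call takes 0.05 s, during which the arm holds its last target. There are 200 camera calls.

## Working session

There is one attempt and no reset: what is moved stays moved. The work goes in short steps, Python scripts to look and compute and a tool call to move; the robot and the scene stay as the last step left them, time stands still between calls to the robot, and variables do not carry over. Pictures are saved under pics/ and viewed, at most 10 in all, crops included, and the job is handed in when it is done.

Besides the shell and the picture viewer there is one more tool, called after "Request:" as a command line: name --argument value ..., lists and objects as JSON in quotes. carry_out: Moves the arm, as the interface text tells. Its arguments: {"type":"object","properties":{"series":{"type":"array","items":{"type":"array","items":{"type":"array","items":{"type":"number"}}}},"newtons":{"type":"number"}},"required":["series"]}

```bash
mkdir -p pics; cat > h.py <<'E'
import numpy as np, cv2
from bench import monitor, camera, ctrl
def snap(n,f):
    c=camera(n); cv2.imwrite(f'pics/{f}.png',cv2.cvtColor(c['pixels'],cv2.COLOR_RGB2BGR)); np.savez(f'pics/{f}.npz',**c); return c
def plane(c,u,v,z):
    R=np.array(c['R']);t=np.array(c['t']);o=-R.T@t
    d=R.T@np.array([(u-c['cx'])/c['fx'],(v-c['cy'])/c['fy'],1]); return o+d*(z-o[2])/d[2]
def proj(c,X):
    p=np.array(c['R'])@np.array(X,float)+np.array(c['t']); return np.array([c['fx']*p[0]/p[2]+c['cx'],c['fy']*p[1]/p[2]+c['cy']])
def tri(c1,p1,c2,p2):
    P=lambda c:np.array([[c['fx'],0,c['cx']],[0,c['fy'],c['cy']],[0,0,1]])@np.c_[np.array(c['R']),np.array(c['t'])]
    X=cv2.triangulatePoints(P(c1),P(c2),np.array(p1,float),np.array(p2,float)).ravel(); return X[:3]/X[3]
def load(f): return {k:v for k,v in np.load(f'pics/{f}.npz').items()}
E
python3 - <<'E'
from h import *
for n in('top','side'):
    c=snap(n,n+'0'); print(n,-np.array(c['R']).T@np.array(c['t']),c['fx'],np.round(c['R'],2).tolist())
print(monitor.get_state())
E
```

```text
top [ 433.94724107   87.58412109 1020.62040909] 431.9422060947753 [[0.01, -1.0, -0.01], [-1.0, -0.01, -0.09], [0.09, 0.01, -1.0]]
side [198.01807815 703.39397178 817.9586766 ] 381.7722702142109 [[-0.88, -0.48, 0.02], [-0.34, 0.61, -0.72], [0.33, -0.64, -0.7]]
{'clock': 0.1, 'joint_positions': array([-7.43822050e+01,  1.87293024e+01, -1.10852580e+01,  6.02738518e+01,
        7.93801102e-04,  8.23111874e+01]), 'joint_velocities': array([-0.06296003, -0.0758395 ,  0.22362279,  0.0575857 ,  0.03858991,
        0.01361071]), 'effort': array([ 7.63110183e-04, -4.44239724e+01,  2.63037765e+01,  7.90373830e-03,
       -1.47381061e-04, -3.67221666e-07]), 'position': array([ 217.49315172, -504.64157741,  244.57383543]), 'ee_rot': array([-1.79912489e+02, -1.26155660e-02,  2.33065973e+01]), 'force': array([ 0.13499447, -0.55224513,  0.68572502]), 'ft_torque': array([ 0.0137138 ,  0.00528858, -0.01407061]), 'gripper_force': 0.0, 'opening': 0.9986531273900433}
```

View pics/top0.png

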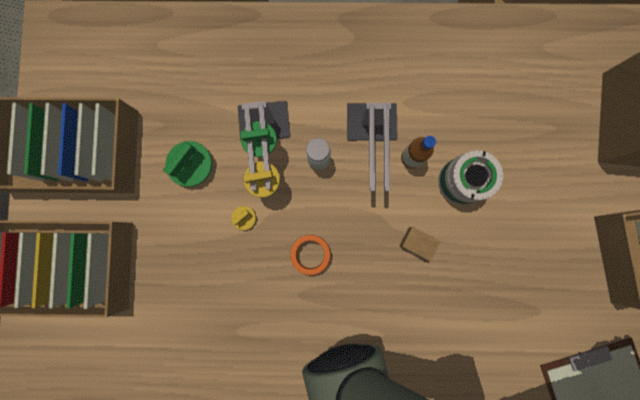

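View pics/side0.png

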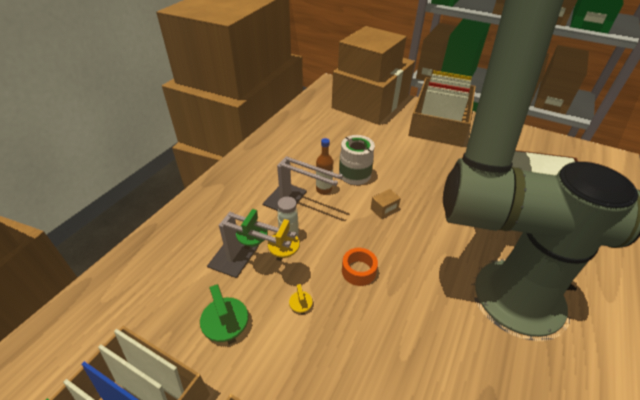

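The top view shows the lids on the hanger at (258,135) green and (262,179) yellow. The spare hanger is at (379,150) and the tub mouth at (477,176). The look-alikes are a big green lid at (188,163) and a small yellow one at (243,217). The side view agrees. I'll zoom in and measure.

```bash
python3 - <<'E'
from h import *
c=load('top0'); im=cv2.cvtColor(c['pixels'],cv2.COLOR_RGB2BGR)
a=cv2.resize(im[95:205,230:400],None,fx=4.6,fy=4.6,interpolation=cv2.INTER_CUBIC)
cv2.imwrite('pics/cropA.png',a)
a=cv2.resize(im[140:215,400:510],None,fx=7,fy=7,interpolation=cv2.INTER_CUBIC)
cv2.imwrite('pics/cropB.png',a)
hsv=cv2.cvtColor(im,cv2.COLOR_BGR2HSV)
# prongs: greyish bright
m=((hsv[...,1]<60)&(hsv[...,2]>95)).astype(np.uint8)
for nm,(u0,u1,v0,v1) in dict(full=(240,276,98,200),spare=(360,400,98,200)).items():
    for v in range(v0,v1,6):
        print(nm,v,(np.flatnonzero(m[v,u0:u1])+u0).tolist())
E
```

```text
full 98 []
full 104 [242, 243, 244, 245, 246, 247, 248, 249, 250, 251, 252, 253, 254, 255, 256, 257, 258, 259, 260, 261, 262, 263, 264, 265]
full 110 [244, 245, 246, 247, 248, 259, 260, 261, 262, 263]
full 116 [244, 245, 246, 247, 248, 249, 259, 260, 261, 262, 263]
full 122 [245, 246, 247, 248, 249, 260, 261, 262, 263, 264]
full 128 [245, 246, 247, 248, 249, 250, 261, 262, 263, 264]
full 134 []
full 140 []
full 146 [247, 248, 249, 250, 251, 262, 263, 264, 265, 266]
full 152 [247, 248, 249, 250, 251, 252, 262, 263, 264, 265, 266, 267]
full 158 [249, 250, 251, 252, 253, 263, 264, 265, 266, 267, 268]
full 164 [249, 250, 251, 252, 253, 264, 265, 266, 267, 268]
full 170 [250, 251, 252, 253, 266]
full 176 []
full 182 [266, 267, 268, 269, 270]
full 188 [251, 252, 253, 254, 255, 266, 267, 268, 269]
full 194 []
spare 98 []
spare 104 [366, 367, 368, 369, 370, 371, 372, 373, 374, 375, 376, 377, 378, 379, 380, 381, 382, 383, 384, 385, 386, 387, 388, 389, 390]
spare 110 [369, 370, 371, 372, 373, 384, 385, 386, 387, 388]
spare 116 [369, 370, 371, 372, 373, 384, 385, 386, 387, 388]
spare 122 [369, 370, 371, 372, 373, 384, 385, 386, 387, 388]
spare 128 [369, 370, 371, 372, 373, 384, 385, 386, 387, 388]
spare 134 [369, 370, 371, 372, 373, 384, 385, 386, 387, 388]
spare 140 [369, 370, 371, 372, 373, 384, 385, 386, 387, 388, 389]
spare 146 [369, 370, 371, 372, 373, 374, 384, 385, 386, 387, 388]
spare 152 [369, 370, 371, 372, 373, 374, 384, 385, 386, 387, 388]
spare 158 [369, 370, 371, 372, 373, 374, 384, 385, 386, 387, 388]
spare 164 [369, 370, 371, 372, 373, 374, 384, 385, 386, 387, 388]
spare 170 [370, 371, 372, 373, 374, 384, 385, 386, 387, 388]
spare 176 [370, 371, 372, 373, 374, 375, 384, 385, 386, 387, 388]
spare 182 [369, 370, 371, 372, 373, 374, 375, 384, 385, 386, 387, 388, 389]
spare 188 [370, 371, 372, 373, 374, 384, 385, 386, 387, 388, 389]
spare 194 []
```

View pics/cropA.png

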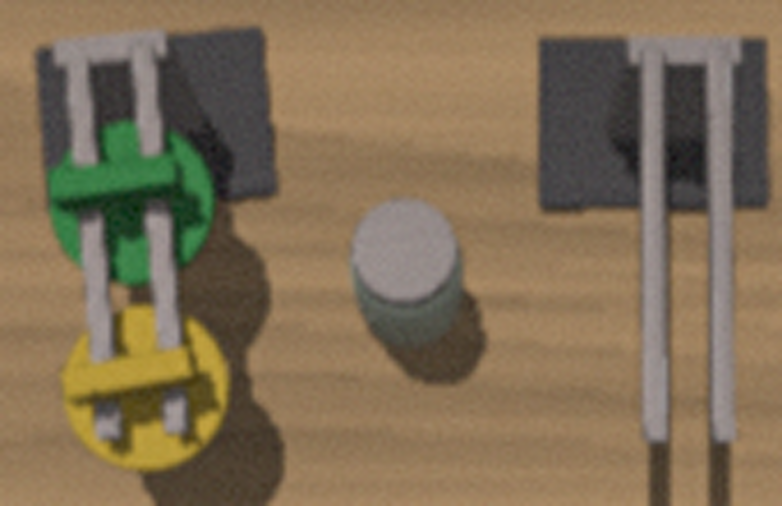

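View pics/cropB.png

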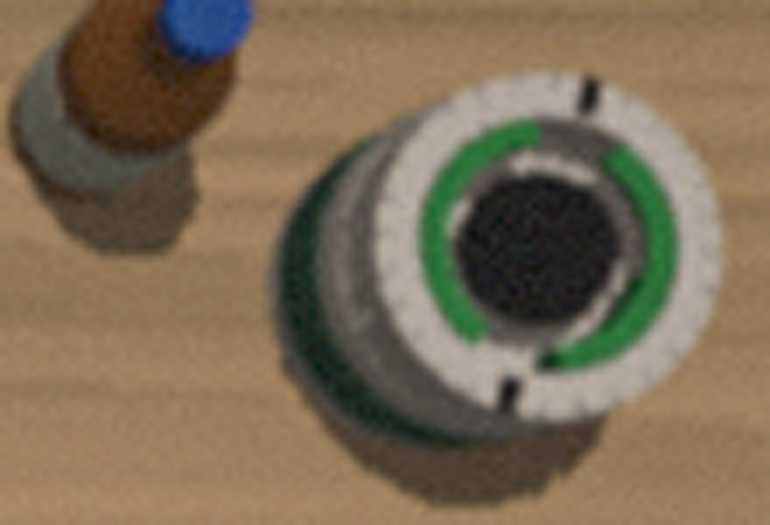

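```bash
cat > m.py <<'E'
from h import *
def bars(f):
    c=load(f); im=cv2.cvtColor(c['pixels'],cv2.COLOR_RGB2BGR); hsv=cv2.cvtColor(im,cv2.COLOR_BGR2HSV)
    return c,hsv
E
python3 - <<'E'
from m import *
c,hsv=bars('top0')
m=((hsv[...,1]<60)&(hsv[...,2]>95))
for nm,(u0,u1,v0,v1,sp) in dict(full=(240,276,107,190,0),spare=(360,400,107,190,0)).items():
    L=[];Rr=[]
    for v in range(v0,v1):
        x=np.flatnonzero(m[v,u0:u1])+u0
        if 8<=len(x)<=13 and np.sum(np.diff(x)>6)==1:
            k=np.argmax(np.diff(x)); L.append([*plane(c,x[:k+1].mean(),v,150)]);Rr.append([*plane(c,x[k+1:].mean(),v,150)])
    L=np.array(L);Rr=np.array(Rr);M=(L+Rr)/2
    p=np.polyfit(M[:,0],M[:,1],1); a=np.arctan(p[0]); print(nm,'yaw',np.degrees(a),'prong spacing',np.linalg.norm((L-Rr).mean(0)),'resid',np.std(M[:,1]-np.polyval(p,M[:,0])))
    # tips (lips 154) and back plate
    for v in (98,99,100,101,102,103,104,186,187,188,189,190,191,192): print(v,m[v,u0:u1].sum(),end=' ')
    print()
    for v,z in ((103,150),(190.5,154)):
        X=plane(c,(u0+u1)/2,v,z); print('row',v,X[0],np.polyval(p,X[0]))
for nm,lo,hi,box in (('yel',(22,120,60),(34,255,255),(235,150,290,205)),('grn',(55,120,40),(80,255,255),(235,115,285,160))):
    mm=cv2.inRange(hsv,lo,hi); u0,v0,u1,v1=box
    mk=np.zeros_like(mm); mk[v0:v1,u0:u1]=mm[v0:v1,u0:u1]
    H=cv2.convexHull(cv2.findNonZero(mk)); print(nm,'disc bbox',cv2.boundingRect(H))
# manual crop A points: bar top-face corners, /4.6
A=lambda u,v:(230+(u+.5)/4.6-.5,95+(v+.5)/4.6-.5)
for nm,pts in dict(yel=[(66,383),(190,347),(194,366),(68,402)],grn=[(51,172),(178,152),(181,182),(54,206)]).items():
    print(nm,[plane(c,*A(*p),180).round(0).tolist() for p in pts])
B=lambda u,v:(400+(u+.5)/7-.5,140+(v+.5)/7-.5)
a=plane(c,*B(591,95),125);b=plane(c,*B(510,394),125);print('marks',a,b,(a+b)/2,np.degrees(np.arctan2(*(a-b)[[1,0]])),np.linalg.norm(a-b),'circ',plane(c,*B(549,247),125), 'diam',plane(c,*B(375,247),125)-plane(c,*B(722,247),125))
print('bottle cap',plane(c,*B(207,15),190),'jar',plane(c,*A(404,250),130))
E
```

```text
full yaw 6.716903401198843 prong spacing 30.110829583418262 resid 0.3896353585289508
98 0 99 0 100 0 101 1 102 13 103 22 104 24 186 9 187 9 188 9 189 5 190 0 191 0 192 0 
row 103 697.1899986130874 244.08361326578134
row 190.5 515.4086460565715 222.6748410845974
spare yaw 0.6183396792340881 prong spacing 29.85807332669613 resid 0.24016746800477828
98 0 99 0 100 0 101 0 102 0 103 25 104 25 186 11 187 11 188 11 189 11 190 10 191 1 192 0 
row 103 699.2813586556643 -14.997010719316599
row 190.5 517.7827420290295 -16.955831326157565
yel disc bbox (243, 161, 37, 37)
grn disc bbox (241, 122, 36, 35)
yel [[538.0, 252.0, 180.0], [554.0, 199.0, 180.0], [545.0, 197.0, 180.0], [529.0, 251.0, 180.0]]
grn [[629.0, 261.0, 180.0], [638.0, 206.0, 180.0], [625.0, 205.0, 180.0], [614.0, 259.0, 180.0]]
marks [ 601.27803625 -239.17669889  125.        ] [ 511.266381   -213.18913981  125.        ] [ 556.27220863 -226.18291935  125.        ] -16.104130510765163 93.68805316917762 circ [ 555.32211227 -225.66480495  125.        ] diam [ -0.97103317 103.10968153   0.        ]
bottle cap [ 610.7130204  -109.34727288  190.        ] jar [606.04662287 109.63849191 130.        ]
```

```bash
cat >> h.py <<'E'
def plan(pos,yaw,p0=None,y0=None):
    s=monitor.get_state(); p0=s['position'] if p0 is None else np.array(p0); y0=s['ee_rot'][2] if y0 is None else y0
    y=np.radians(yaw); R=np.array([[np.cos(y),np.sin(y),0],[np.sin(y),-np.cos(y),0],[0,0,-1]])
    d=R.T@(np.array(pos)-p0)/10
    print('turn z %.2f'%(-((yaw-y0+180)%360-180)),'then shift cm',d.round(3),'from',p0.round(1),round(y0,1))
HF=np.array([581.,230.4,150]);AF=6.7; HS=np.array([582.5,-16.2,150]);AS=.6; T=np.array([555.9,-226,125]);AT=-16.1
def hp(H,a,d,z): return H+np.array([np.cos(np.radians(a))*d,np.sin(np.radians(a))*d,z])
E
python3 -c "
from h import *
plan([540.5,225.3,240],106)
"
```

```text
turn z -82.69 then shift cm [61.263 51.169  0.457] from [ 217.5 -504.6  244.6] 23.3
```

Request:
carry_out --series '[[[0.4, 0, 0, 0, 0, 0, -8.27], [0.4, 0, 0, 0, 0, 0, -8.27], [0.4, 0, 0, 0, 0, 0, -8.27], [0.4, 0, 0, 0, 0, 0, -8.27], [0.4, 0, 0, 0, 0, 0, -8.27], [0.4, 0, 0, 0, 0, 0, -8.27], [0.4, 0, 0, 0, 0, 0, -8.27], [0.4, 0, 0, 0, 0, 0, -8.27], [0.4, 0, 0, 0, 0, 0, -8.27], [0.4, 0, 0, 0, 0, 0, -8.27]]]' --newtons 60

```text
clock: 1.1
position: [217.5, -504.8, 244.8]
ee_rot: [180.0, -0.1, 106.3]
force: [0.7, 0.4, -0.3]
opening: 0.598
gripper_force: 0.0
```

Request:
carry_out --series '[[[0.4, 3.4, 2.84, 0, 0, 0, 0], [0.4, 3.4, 2.84, 0, 0, 0, 0], [0.4, 3.4, 2.84, 0, 0, 0, 0], [0.4, 3.4, 2.84, 0, 0, 0, 0], [0.4, 3.4, 2.84, 0, 0, 0, 0], [0.4, 3.4, 2.84, 0, 0, 0, 0], [0.4, 3.4, 2.84, 0, 0, 0, 0], [0.4, 3.4, 2.84, 0, 0, 0, 0], [0.4, 3.4, 2.84, 0, 0, 0, 0], [0.4, 3.4, 2.84, 0, 0, 0, 0], [0.4, 3.4, 2.84, 0, 0, 0, 0], [0.4, 3.4, 2.84, 0, 0, 0, 0], [0.4, 3.4, 2.84, 0, 0, 0, 0], [0.4, 3.4, 2.84, 0, 0, 0, 0], [0.4, 3.4, 2.84, 0, 0, 0, 0], [0.4, 3.4, 2.84, 0, 0, 0, 0], [0.4, 3.4, 2.84, 0, 0, 0, 0], [0.4, 3.4, 2.84, 0, 0, 0, 0], [0.4, 0, 0, 0, 0, 0, 0]]]'

```text
clock: 3.0
position: [541.4, 228.4, 244.2]
ee_rot: [180.0, -0.1, 106.3]
force: [0.4, -0.8, -0.5]
opening: 0.604
gripper_force: 0.0
```

```bash
python3 - <<'E'
from h import *
plan([540.5,225.3,167],106); print(monitor.get_state()['opening'])
c=snap('side','s1'); cv2.imwrite('pics/s1c.png',cv2.resize(cv2.cvtColor(c['pixels'],cv2.COLOR_RGB2BGR)[130:310,180:430],None,fx=3,fy=3,interpolation=cv2.INTER_CUBIC))
for d in(-28,28):
  for z in (150,180): print(proj(c,[540.5+d*np.cos(np.radians(-74)),225.3+d*np.sin(np.radians(-74)),z]))
E
```

```text
turn z 0.31 then shift cm [-0.274 -0.175  7.718] from [541.4 228.4 244.2] 106.3
0.6044067692606976
[280.1801506  244.36971638]
[279.40628707 235.6118286 ]
[287.01689704 226.55986233]
[286.43949584 217.77172653]
```

View pics/s1c.png

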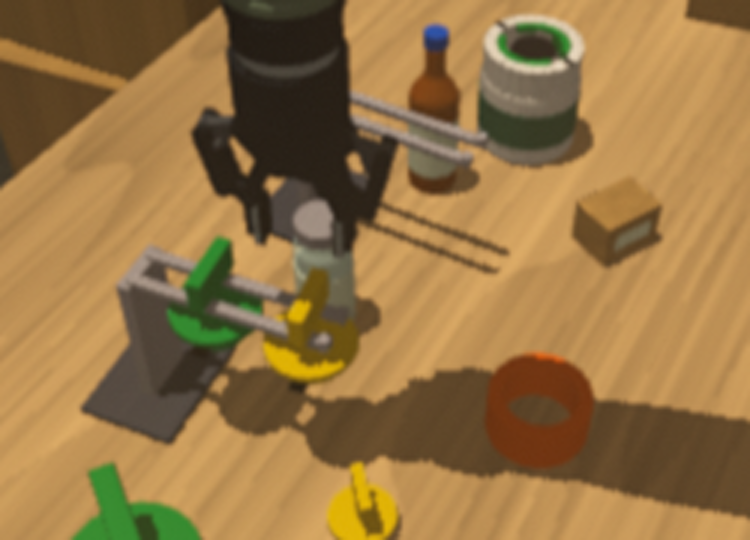

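The gripper is straddling the yellow bar, and the side-view projection of the bar ends matches to about 2 px. I'll descend and grip.

Request:
carry_out --series '[[[0.4, -0.27, -0.17, 0, 0, 0, 0], [0.4, 0, 0, 2.5, 0, 0, 0], [0.4, 0, 0, 2.2, 0, 0, 0], [0.4, 0, 0, 1.5, 0, 0, 0], [0.4, 0, 0, 1.0, 0, 0, 0], [0.4, 0, 0, 0.5, 0, 0, 0], [0.4, 0, 0, 0, 0, 0, 0], [1, 0, 0, 0, 0, 0, 0], [1, 0, 0, 0, 0, 0, 0], [1, 0, 0, 0, 0, 0, 0], [1, 0, 0, 0, 0, 0, 0], [1, 0, 0, 0, 0, 0, 0], [1, 0, 0, 0, 0, 0, 0]]]' --newtons 60

```text
clock: 4.35
position: [540.1, 221.3, 169.3]
ee_rot: [179.9, 0.0, 106.0]
force: [-0.3, -0.6, 6.3]
opening: 0.152
gripper_force: 59.7
```

```bash
python3 - <<'E'
from h import *
p=monitor.get_state()['position']
print(monitor.get_state()['force'],(p-HF))
plan(p+np.array([0,0,8]),96.7)
y=96.7
plan(hp(HF,AF,-115,p[2]+8-150),96.7)
E
```

```text
[-0.3321403  -0.62090566  6.31100495] [-40.90201059  -9.13429348  19.32340788]
turn z 9.31 then shift cm [ 0.   0.  -0.8] from [540.1 221.3 169.3] 106.0
turn z 9.31 then shift cm [ 0.43  -7.331 -0.8  ] from [540.1 221.3 169.3] 106.0
```

Request:
carry_out --series '[[[1, 0, 0, -0.4, 0, 0, 0], [1, 0, 0, -0.4, 0, 0, 0], [1, 0, 0, 0, 0, 0, 4.6], [1, 0, 0, 0, 0, 0, 4.6], [1, 0, 0, 0, 0, 0, 0], [1, 0, 0, 0, 0, 0, 0]]]'

```text
clock: 4.95
position: [539.1, 221.0, 176.1]
ee_rot: [-180.0, 0.0, 96.9]
force: [-0.5, 0.3, -1.3]
opening: 0.153
gripper_force: 58.9
```

```bash
python3 - <<'E'
from h import *
s=monitor.get_state()
print(s['force'],s['ft_torque'],s['position'])
c=snap('side','s2'); cv2.imwrite('pics/s2c.png',cv2.resize(cv2.cvtColor(c['pixels'],cv2.COLOR_RGB2BGR)[170:270,210:340],None,fx=5,fy=5,interpolation=cv2.INTER_CUBIC))
E
```

```text
[-0.54102236  0.29459457 -1.32920627] [ 0.00726247 -0.01734395  0.06218641] [539.08188914 221.00791505 176.05751905]
```

View pics/s2c.png

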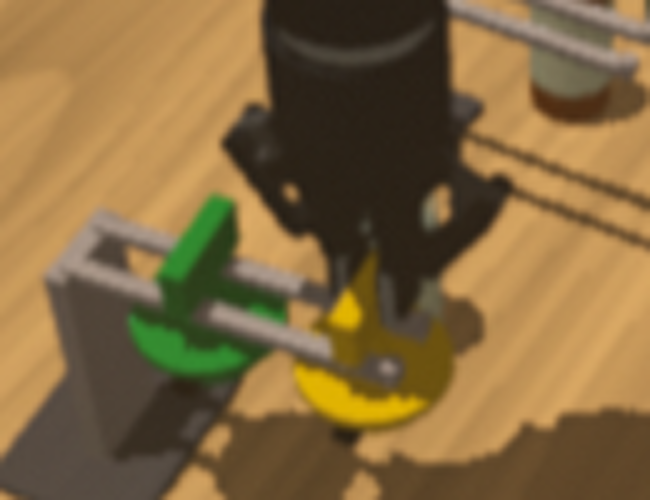

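The yellow lid is held and lifted, and the weight on the wrist is about 1.5 N. I'll pull it out along the slot.

Request:
carry_out --series '[[[1, 0, -1, 0, 0, 0, 0], [1, 0, -1.5, 0, 0, 0, 0], [1, 0, -1.5, 0, 0, 0, 0], [1, 0, -1.5, 0, 0, 0, 0], [1, 0, -1.5, 0, 0, 0, 0], [1, 0, -1.0, 0, 0, 0, 0], [1, 0, -1.0, 0, 0, 0, 0], [1, 0, 0, 0, 0, 0, 0], [1, 0, 0, 0, 0, 0, 0], [1, 0, 0, 0, 0, 0, 0]]]'

```text
clock: 6.0
position: [450.8, 210.5, 176.4]
ee_rot: [179.9, -0.0, 96.8]
force: [0.7, 0.1, -1.3]
opening: 0.151
gripper_force: 58.9
```

```bash
python3 - <<'E'
from h import *
s=monitor.get_state(); print(s['force'],s['position'])
c=snap('top','t3'); hsv=cv2.cvtColor(cv2.cvtColor(c['pixels'],cv2.COLOR_RGB2BGR),cv2.COLOR_BGR2HSV)
mm=cv2.inRange(hsv,(22,120,50),(34,255,255)); n,l,st,ce=cv2.connectedComponentsWithStats(mm)
for i in range(1,n):
    if st[i,4]>60 and 200<ce[i][0]<420: print(st[i],ce[i],plane(c,*(st[i,:2]+st[i,2:4]/2-.5),135))
plan(hp(HS,AS,-122,26),90.6)
E
```

```text
[ 0.7067517   0.09667303 -1.28984744] [450.75615712 210.50675158 176.43070121]
[272 208  12  31 187] [278.04278075 223.68983957] [450.75262986 189.48376315 135.        ]
turn z 6.20 then shift cm [-22.803   0.744   0.035] from [450.7 210.5 176.3] 96.8
```

Request:
carry_out --series '[[[1, 0, 0, 0, 0, 0, 6.2], [1, -2, 0, 0, 0, 0, 0], [1, -3.5, 0, 0, 0, 0, 0], [1, -3.5, 0.3, 0, 0, 0, 0], [1, -3.5, 0.4, 0, 0, 0, 0], [1, -3.5, 0, 0, 0, 0, 0], [1, -3.5, 0, 0, 0, 0, 0], [1, -2.5, 0, 0, 0, 0, 0], [1, -1.2, 0, 0, 0, 0, 0], [1, 0, 0, 0, 0, 0, 0], [1, 0, 0, 0, 0, 0, 0], [1, 0, 0, 0, 0, 0, 0]]]'

```text
clock: 7.25
position: [459.4, -20.5, 176.2]
ee_rot: [-180.0, -0.0, 90.7]
force: [-0.2, -0.2, -1.3]
opening: 0.148
gripper_force: 58.9
```

```bash
python3 - <<'E'
from h import *
s=monitor.get_state(); print(s['force'],s['position'],s['ee_rot'])
c=snap('top','t4'); hsv=cv2.cvtColor(cv2.cvtColor(c['pixels'],cv2.COLOR_RGB2BGR),cv2.COLOR_BGR2HSV)
mm=cv2.inRange(hsv,(22,120,50),(34,255,255)); n,l,st,ce=cv2.connectedComponentsWithStats(mm)
for i in range(1,n):
    if st[i,4]>30 and 200<ce[i][0]<460: print(st[i],ce[i],plane(c,st[i,0]-.5,ce[i][1],135),plane(c,st[i,0]+st[i,2]-.5,ce[i][1],135))
plan(hp(HS,AS,0,26)-np.array([0,4.5,0]),90.6)
cv2.imwrite('pics/t4c.png',cv2.resize(cv2.cvtColor(c['pixels'],cv2.COLOR_RGB2BGR)[150:260,330:430],None,fx=5,fy=5,interpolation=cv2.INTER_CUBIC))
E
```

```text
[-0.20263453 -0.20139891 -1.31980969] [459.38815893 -20.48008362 176.19209941] [-1.79983817e+02 -3.11218901e-02  9.06926064e+01]
[360 201  16  37 348] [367.21551724 219.67816092] [459.2366159  21.7160201 135.       ] [459.56672105 -10.99775743 135.        ]
[232 206  24  25 454] [243.27312775 217.83480176] [460.36409903 284.09978367 135.        ] [460.85992776 234.82862021 135.        ]
turn z 0.11 then shift cm [-0.156 12.312  0.02 ] from [459.4 -20.4 176.2] 90.7
```

View pics/t4c.png

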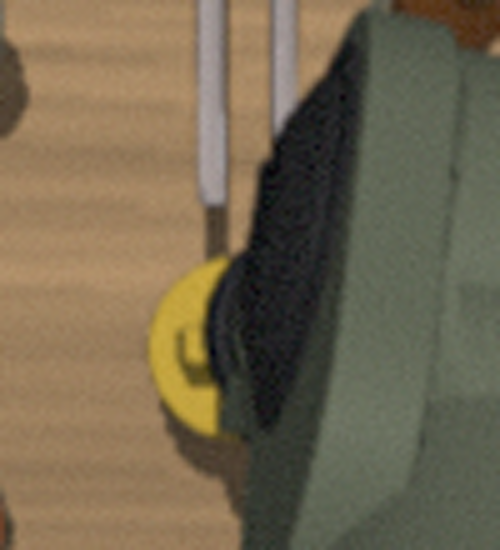

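The yellow lid's left edge puts its centre at y≈-16.3, against the slot line at -17.5. I'll correct by 1 mm and slide it in.

Request:
carry_out --series '[[[1, -0.1, 0.5, -0.15, 0, 0, 0], [1, 0, 1.2, 0, 0, 0, 0], [1, 0, 1.2, 0, 0, 0, 0], [1, 0, 1.2, 0, 0, 0, 0], [1, 0, 1.2, 0, 0, 0, 0], [1, 0, 1.2, 0, 0, 0, 0], [1, 0, 1.2, 0, 0, 0, 0], [1, 0, 1.2, 0, 0, 0, 0], [1, 0, 1.2, 0, 0, 0, 0], [1, 0, 1.2, 0, 0, 0, 0], [1, 0, 1.2, 0, 0, 0, 0], [1, 0, 1.0, 0, 0, 0, 0], [1, 0, 0, 0, 0, 0, 0], [1, 0, 0, 0, 0, 0, 0]]]'

```text
clock: 8.7
position: [594.3, -21.0, 177.3]
ee_rot: [-179.9, -0.0, 90.6]
force: [0.3, 0.2, -1.1]
opening: 0.151
gripper_force: 59.0
```

Request:
carry_out --series '[[[1, 0, 0, 0.3, 0, 0, 0], [1, 0, 0, 0.3, 0, 0, 0], [1, 0, 0, 0.2, 0, 0, 0], [1, 0, 0, 0, 0, 0, 0], [1, 0, 0, 0, 0, 0, 0]]]'

```text
clock: 9.2
position: [594.3, -21.1, 169.8]
ee_rot: [-180.0, -0.0, 90.6]
force: [-0.5, -0.6, -2.8]
opening: 0.153
gripper_force: 59.0
```

Request:
carry_out --series '[[[0.5, 0, 0, 0, 0, 0, 0], [0.5, 0, 0, 0, 0, 0, 0], [0.5, 0, 0, 0, 0, 0, 0], [0.4, 0, 0, -1.0, 0, 0, 0], [0.4, 0, 0, -2.5, 0, 0, 0], [0.4, 0, 0, -3.5, 0, 0, 0], [0.4, 0, 0, 0, 0, 0, -5.0], [0.4, 0, 0, 0, 0, 0, -4.4], [0.4, 0, 0, 0, 0, 0, 0]]]'

```text
clock: 10.1
position: [594.8, -21.1, 241.0]
ee_rot: [179.9, 0.0, 100.0]
force: [0.3, 1.4, -0.1]
opening: 0.6
gripper_force: 0.0
```

```bash
python3 - <<'E'
from h import *
s=monitor.get_state(); print(s['force'],s['position'],s['ee_rot'])
plan([626,234.5,240],100)
c=snap('side','s5'); cv2.imwrite('pics/s5c.png',cv2.resize(cv2.cvtColor(c['pixels'],cv2.COLOR_RGB2BGR)[130:280,200:400],None,fx=4,fy=4,interpolation=cv2.INTER_CUBIC))
E
```

```text
[ 0.2688875   1.3875993  -0.14689295] [594.78830326 -21.13959034 240.98185266] [1.79916481e+02 2.65871950e-02 1.00001095e+02]
turn z 0.00 then shift cm [24.634  7.513  0.098] from [594.8 -21.1 241. ] 100.0
```

View pics/s5c.png

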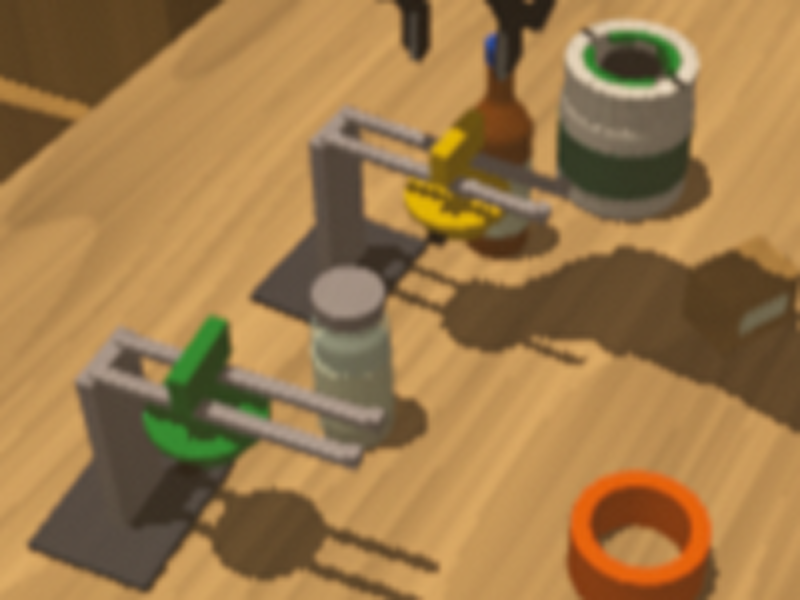

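The yellow lid hangs properly on the spare hanger, at (455,175) in the crop. The green lid is at (200,385) and undisturbed. I'll move over green.

Request:
carry_out --series '[[[0.4, 2.5, 0.75, 0, 0, 0, 0], [0.4, 4, 1.2, 0, 0, 0, 0], [0.4, 4, 1.2, 0, 0, 0, 0], [0.4, 4, 1.2, 0, 0, 0, 0], [0.4, 4, 1.2, 0, 0, 0, 0], [0.4, 4, 1.2, 0, 0, 0, 0], [0.4, 2.1, 0.76, 0, 0, 0, 0], [0.4, 0, 0, 0, 0, 0, 0], [0.4, 0, 0, 0, 0, 0, 0], [0.4, 0, 0, 0, 0, 0, 0]]]'

```text
clock: 11.15
position: [625.5, 233.2, 239.7]
ee_rot: [-180.0, 0.0, 99.9]
force: [0.2, -0.1, 0.4]
opening: 0.602
gripper_force: 0.0
```

```bash
python3 - <<'E'
from h import *
s=load('s5'); t=load('top0')
A=lambda u,v:(230+(u+.5)/4.6-.5,95+(v+.5)/4.6-.5)
for d in(-28,28):
  q=np.radians(100); X=[626+d*np.cos(q),234.5+d*np.sin(q),180]; p=proj(s,X); print((p-[200,130])*4, proj(t,X))
hsv=cv2.cvtColor(cv2.cvtColor(s['pixels'],cv2.COLOR_RGB2BGR),cv2.COLOR_BGR2HSV)
plan([626,234.5,168],100)
E
```

```text
[219.35272299 310.83282816] [267.91167135 131.33748138]
[176.55777521 376.4167339 ] [239.97806561 135.92710318]
turn z -0.09 then shift cm [0.124 0.069 7.169] from [625.5 233.2 239.7] 99.9
```

Request:
carry_out --series '[[[0.4, 0, 0.05, 1.5, 0, 0, 0], [0.4, 0, 0, 2.2, 0, 0, 0], [0.4, 0, 0, 1.8, 0, 0, 0], [0.4, 0, 0, 1.0, 0, 0, 0], [0.4, 0, 0, 0.65, 0, 0, 0], [0.4, 0, 0, 0, 0, 0, 0], [1, 0, 0, 0, 0, 0, 0], [1, 0, 0, 0, 0, 0, 0], [1, 0, 0, 0, 0, 0, 0], [1, 0, 0, 0, 0, 0, 0], [1, 0, 0, 0, 0, 0, 0], [1, 0, 0, 0, 0, 0, 0]]]' --newtons 80

```text
clock: 12.35
position: [626.8, 234.5, 169.5]
ee_rot: [179.9, -0.0, 100.0]
force: [-1.0, -0.8, 5.1]
opening: 0.148
gripper_force: 79.2
```

Request:
carry_out --series '[[[1, 0, 0, -0.4, 0, 0, 0], [1, 0, 0, -0.45, 0, 0, 0], [1, 0, 0, 0, 0, 0, 3.2], [1, 0, 0, 0, 0, 0, 0], [1, 0, 0, 0, 0, 0, 0], [1, 0, 0, 0, 0, 0, 0]]]'

```text
clock: 12.95
position: [625.9, 234.3, 176.5]
ee_rot: [-180.0, 0.0, 96.8]
force: [0.2, -0.6, -0.9]
opening: 0.15
gripper_force: 78.3
```

```bash
python3 - <<'E'
from h import *
s=monitor.get_state(); print(s['force'],s['position'],s['ee_rot'])
plan(hp(HF,AF,-118,s['position'][2]-150),96.7)
E
```

```text
[ 0.21426698 -0.61354942 -0.85210317] [625.9210619  234.26010072 176.50343822] [-1.79962610e+02  3.28038722e-03  9.68486720e+01]
turn z 0.15 then shift cm [  0.141 -16.306   0.   ] from [625.9 234.3 176.5] 96.8
```

Request:
carry_out --series '[[[1, 0, -0.8, 0, 0, 0, 0], [1, 0, -1.5, 0, 0, 0, 0], [1, 0, -1.5, 0, 0, 0, 0], [1, 0, -1.5, 0, 0, 0, 0], [1, 0, -1.5, 0, 0, 0, 0], [1, 0.05, -1.5, 0, 0, 0, 0], [1, 0.05, -1.5, 0, 0, 0, 0], [1, 0, -1.5, 0, 0, 0, 0], [1, 0, -1.5, 0, 0, 0, 0], [1, 0, -1.5, 0, 0, 0, 0], [1, 0, -1.5, 0, 0, 0, 0], [1, 0, -0.7, 0, 0, 0, 0], [1, 0, 0, 0, 0, 0, 0], [1, 0, 0, 0, 0, 0, 0], [1, 0, 0, 0, 0, 0, 0]]]'

```text
clock: 14.45
position: [463.0, 215.9, 176.9]
ee_rot: [179.9, -0.0, 96.8]
force: [-0.6, -0.1, -1.7]
opening: 0.152
gripper_force: 78.2
```

Request:
carry_out --series '[[[1, 0, 0, -2, 0, 0, 0], [1, 0, 0, -4, 0, 0, 0], [1, 0, 0, -3, 0, 0, 0], [1, 0, 0, 0, 0, 0, -8], [1, 0, 0, 0, 0, 0, -8], [1, 0, 0, 0, 0, 0, -8], [1, 0, 0, 0, 0, 0, -8], [1, 0, 0, 0, 0, 0, -8], [1, 0, 0, 0, 0, 0, -8], [1, 0, 0, 0, 0, 0, -8], [1, 0, 0, 0, 0, 0, -8], [1, 0, 0, 0, 0, 0, -3], [1, 0, 0, 0, 0, 0, 0], [1, 0, 0, 0, 0, 0, 0]]]'

```text
clock: 15.85
position: [462.5, 215.7, 266.7]
ee_rot: [-180.0, 0.0, 163.7]
force: [0.5, 0.4, -1.4]
opening: 0.147
gripper_force: 78.4
```

```bash
python3 - <<'E'
from h import *
s=monitor.get_state(); print(s['force'],s['position'],s['ee_rot'])
plan([555.9,-226,265],163.9)
c=snap('top','t6'); hsv=cv2.cvtColor(cv2.cvtColor(c['pixels'],cv2.COLOR_RGB2BGR),cv2.COLOR_BGR2HSV)
mm=cv2.inRange(hsv,(55,120,30),(80,255,255)); n,l,st,ce=cv2.connectedComponentsWithStats(mm)
for i in range(1,n):
    if st[i,4]>30 and 215<ce[i][0]<510: print(st[i],ce[i])
cv2.imwrite('pics/t6c.png',cv2.resize(cv2.cvtColor(c['pixels'],cv2.COLOR_RGB2BGR)[150:270,210:350],None,fx=5,fy=5,interpolation=cv2.INTER_CUBIC))
E
```

```text
[ 0.54420066  0.40859076 -1.43956893] [462.54997447 215.71695113 266.68772791] [-1.79998776e+02  1.28032082e-04  1.63726591e+02]
turn z -0.17 then shift cm [-21.218 -39.851   0.169] from [462.5 215.7 266.7] 163.7
[461 158  16  30  95] [465.65263158 171.        ]
[478 161  18  31 132] [490.02272727 177.68181818]
[263 198  15  16 119] [269.94117647 205.38655462]
[252 225  21  10 102] [262.53921569 230.33333333]
```

View pics/t6c.png

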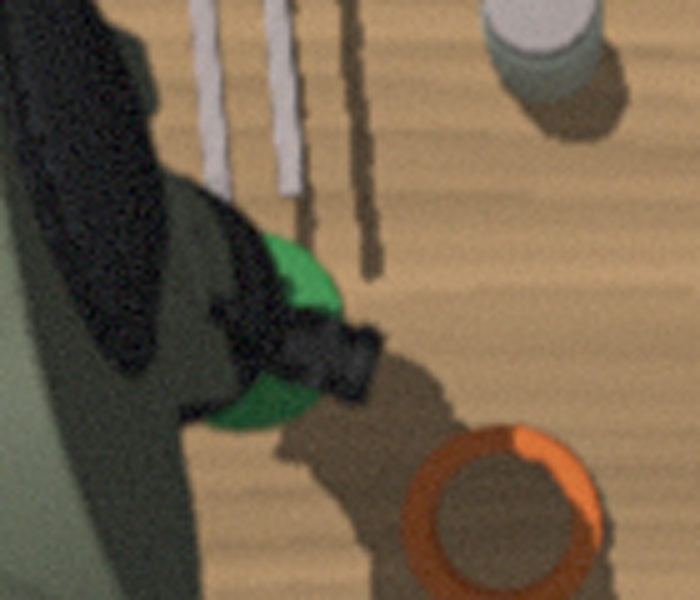

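```bash
cat > fit.py <<'E'
from h import *
from scipy.optimize import least_squares
def disc(f,box,ztop,R=38):
    c=load(f); hsv=cv2.cvtColor(cv2.cvtColor(c['pixels'],cv2.COLOR_RGB2BGR),cv2.COLOR_BGR2HSV)
    m=cv2.inRange(hsv,(55,110,25),(85,255,255)); u0,v0,u1,v1=box; z=np.zeros_like(m); z[v0:v1,u0:u1]=m[v0:v1,u0:u1]
    P=np.argwhere(z)[:,::-1]; W=np.array([plane(c,u,v,ztop)[:2] for u,v in P])
    # hull points, then those consistent with a circle of known radius
    h=W[cv2.convexHull(W.astype(np.float32),returnPoints=False).ravel()]
    g=least_squares(lambda q:np.linalg.norm(h-q,axis=1)-(R-.8),W.mean(0),loss='soft_l1',f_scale=.7)
    print(f,'disc centre',g.x,'resid',np.round(g.fun,1)); return g.x
E
python3 - <<'E'
from fit import *
x=disc('t6',(235,190,290,245),224); print(x-np.array([462.5,215.7]))
E
```

```text
t6 disc centre [464.1690161  217.03017172] resid [-2.6 -5.4 -2.2 -0.8 -1.1 -1.4 -1.5 -1.5  0.2  0.5  1.7  1.1 -0.4  0.2
  0.1 -0.7 -0.3 -1.3]
[1.6690161  1.33017172]
```

Request:
carry_out --series '[[[1, -1, -2, 0, 0, 0, 0], [1, -2, -3.8, 0, 0, 0, 0], [1, -2, -3.8, 0, 0, 0, 0], [1, -2, -3.8, 0, 0, 0, 0], [1, -2, -3.8, 0, 0, 0, 0], [1, -2, -3.8, 0, 0, 0, 0], [1, -2, -3.8, 0, 0, 0, 0], [1, -2, -3.8, 0, 0, 0, 0], [1, -2, -3.8, 0, 0, 0, 0], [1, -2, -3.8, 0, 0, 0, 0], [1, -2, -3.0, 0, 0, 0, 0], [1, -0.2, -0.6, 0, 0, 0, 0], [1, 0, 0, 0, 0, 0, 0], [1, 0, 0, 0, 0, 0, 0], [1, 0, 0, 0, 0, 0, 0]]]'

```text
clock: 17.4
position: [554.6, -224.1, 266.8]
ee_rot: [180.0, -0.0, 163.9]
force: [0.5, 0.3, -1.0]
opening: 0.147
gripper_force: 78.5
```

```bash
python3 - <<'E'
from fit import *
s=monitor.get_state(); print(s['force'],s['position'],s['ee_rot'])
c=snap('top','t7');d=snap('side','s7')
plan([555.9,-226,200],163.9)
a=cv2.cvtColor(c['pixels'],cv2.COLOR_RGB2BGR)[130:230,430:530]; b=cv2.cvtColor(d['pixels'],cv2.COLOR_RGB2BGR)[80:180,310:410]
cv2.imwrite('pics/c7.png',cv2.resize(np.hstack([a,b]),None,fx=4,fy=4,interpolation=cv2.INTER_CUBIC))
E
```

```text
[ 0.5171505   0.27094755 -0.96278755] [ 554.56670322 -224.14477067  266.83934184] [ 1.79976887e+02 -2.99234299e-02  1.63886853e+02]
turn z 0.00 then shift cm [-0.156 -0.134  6.709] from [ 554.8 -224.3  267.1] 163.9
```

View pics/c7.png

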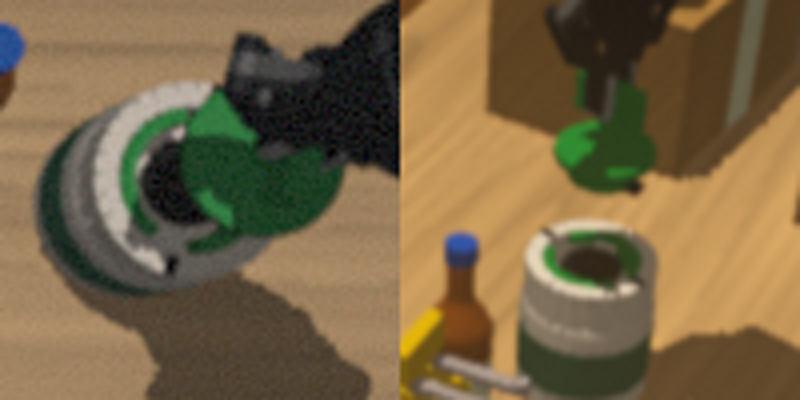

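The green lid is above the tub, with the rim marks visible in the side view. I'll cross-check the tub centre with both views.

```bash
python3 - <<'E'
from fit import *
t=load('top0'); s=load('s7'); s0=load('side0')
for X in ([601.3,-239.2,125],[511.3,-213.2,125]): print(proj(s,X))
# rim in side view: dark marks near projections
g=cv2.cvtColor(s['pixels'],cv2.COLOR_RGB2GRAY).astype(float)
for X in ([601.3,-239.2,125],[511.3,-213.2,125]):
    u,v=np.round(proj(s,X)).astype(int); print(g[v-4:v+5,u-6:u+7].astype(int))
# rim ellipse fit: white top in top view
im=cv2.cvtColor(t['pixels'],cv2.COLOR_RGB2BGR); hsv=cv2.cvtColor(im,cv2.COLOR_BGR2HSV)
for f,c,box,thr in (('top',t,(445,145,510,205),130),('side',s,(335,130,385,165),150)):
    h=cv2.cvtColor(c['pixels'],cv2.COLOR_RGB2HSV); m=((h[...,1]<50)&(h[...,2]>thr)); u0,v0,u1,v1=box
    P=np.argwhere(m[v0:v1,u0:u1])[:,::-1]+[u0,v0]; W=np.array([plane(c,u,v,125)[:2] for u,v in P])
    W=W[np.linalg.norm(W-[556,-226],axis=1)<58]
    q=W[cv2.convexHull(W.astype(np.float32),returnPoints=False).ravel()]
    r=least_squares(lambda p:np.linalg.norm(q-p[:2],axis=1)-p[2],[556,-226,53],loss='soft_l1'); print(f,r.x,len(q),r.fun.round(1))
    # green ledge inner-ring too
    mg=(h[...,1]>110)&(h[...,0]>50)&(h[...,0]<85); P=np.argwhere(mg[v0:v1,u0:u1])[:,::-1]+[u0,v0]
E
```

```text
[346.13230285 137.33045906]
[368.95141342 149.86146022]
[[146 147 149 151 154 157 159 157 152 147 144 144 147]
 [148 148 152 155 158 160 159 155 151 148 149 152 157]
 [149 152 156 159 161 159 154 156 157 163 171 177 189]
 [152 155 159 160 157 146 142 160 175 187 197 199 203]
 [156 158 160 160 153 130 111 134 171 195 201 190 177]
 [158 160 161 166 173 163 125 108 136 167 162 143 123]
 [160 160 166 186 200 202 179 136 111 121 113 100  82]
 [159 159 175 200 211 209 187 139 104 100  98  94  80]
 [156 166 190 204 210 200 161 117 100  97  98  97  91]]
[[ 39  42  50  56  57  58  66  85  99 100 106 129 155]
 [ 40  44  57  62  59  61  74  92 100 101 109 133 155]
 [ 41  52  70  72  63  62  79  95 100 100 111 138 157]
 [ 50  68  87  86  72  62  69  86  96  99 113 143 158]
 [ 67  93 118 123 112  93  73  72  90  98 115 148 159]
 [ 84 125 175 187 178 157 117  82  89  97 117 151 159]
 [112 140 195 208 195 164 124  94  94 100 121 152 157]
 [144 139 165 171 157 129 106  97  96 100 122 150 159]
 [136 118 123 120 111 103  99  97  96 100 122 151 159]]
top [ 555.93773867 -224.97601892   51.06565773] 38 [-0.2 -1.3 -0.2 -0.1  0.8  0.5  0.4 -0.1 -0.4 -0.3 -0.3  0.3  0.3 -0.3
 -0.2 -0.  -0.2 -0.3  0.5  0.   0.3  0.4 -0.1 -0.2 -0.6  0.1 -0.4  0.
  0.4 -0.2 -0.2  0.   0.5  0.2  0.1 -0.   0.1  0.2]
side [ 553.78208544 -224.22087297   44.29720105] 4 [ 0.  -0.1  2.3 -1.9]
```

Request:
carry_out --series '[[[1, -0.06, -0.13, 1, 0, 0, 0], [1, 0, 0, 2, 0, 0, 0], [1, 0, 0, 2, 0, 0, 0], [1, 0, 0, 1.5, 0, 0, 0], [1, 0, 0, 0.5, 0, 0, 0], [1, 0, 0, 0, 0, 0, 0], [1, 0, 0, 0, 0, 0, 0]]]'

```text
clock: 18.2
position: [555.4, -227.1, 197.3]
ee_rot: [-180.0, 0.0, 163.8]
force: [-0.7, 0.1, -1.5]
opening: 0.145
gripper_force: 78.5
```

Request:
carry_out --series '[[[1, 0, 0, 0.2, 0, 0, 0], [1, 0, 0, 0.2, 0, 0, 0], [1, 0, 0, 0.2, 0, 0, 0], [1, 0, 0, 0.2, 0, 0, 0], [1, 0, 0, 0, 0, 0, 0], [1, 0, 0, 0, 0, 0, 0]]]'

```text
clock: 18.8
position: [555.0, -227.0, 188.7]
ee_rot: [180.0, -0.0, 163.8]
force: [-0.4, -1.0, -0.8]
opening: 0.146
gripper_force: 78.5
```

```bash
python3 - <<'E'
from fit import *
s=monitor.get_state(); print(s['force'],s['ft_torque'],s['position'],s['ee_rot'])
c=snap('top','t8');d=snap('side','s8')
a=cv2.cvtColor(c['pixels'],cv2.COLOR_RGB2BGR)[130:230,430:530]; b=cv2.cvtColor(d['pixels'],cv2.COLOR_RGB2BGR)[80:180,310:410]
cv2.imwrite('pics/c8.png',cv2.resize(np.hstack([a,b]),None,fx=4,fy=4,interpolation=cv2.INTER_CUBIC))
E
```

```text
[-0.40579793 -0.95764426 -0.77812785] [ 0.01263197 -0.02384158 -0.03607821] [ 554.97324239 -227.00383018  188.73624336] [ 1.79996762e+02 -7.67030873e-03  1.63807991e+02]
```

The lid is already 3 mm below ledge contact height with no upward force, so the lugs are in the slots. I'll press down.

Request:
carry_out --series '[[[1, 0, 0.08, 0.2, 0, 0, 0], [1, 0, 0, 0.2, 0, 0, 0], [1, 0, 0, 0.2, 0, 0, 0], [1, 0, 0, 0.2, 0, 0, 0], [1, 0, 0, 0.2, 0, 0, 0], [1, 0, 0, 0.2, 0, 0, 0], [1, 0, 0, 0, 0, 0, 0], [1, 0, 0, 0, 0, 0, 0]]]' --newtons 110

```text
clock: 19.7
position: [555.5, -226.3, 177.4]
ee_rot: [180.0, 0.1, 163.8]
force: [-0.7, 1.1, 6.1]
opening: 0.145
gripper_force: 111.4
```

Request:
carry_out --series '[[[1, 0, 0, 0.05, 0, 0, 4], [1, 0, 0, 0, 0, 0, 6], [1, 0, 0, 0, 0, 0, 6], [1, 0, 0, 0, 0, 0, 6], [1, 0, 0, 0, 0, 0, 6], [1, 0, 0, 0, 0, 0, 0]]]'

```text
clock: 20.3
position: [559.6, -224.9, 179.1]
ee_rot: [179.6, 0.4, 136.7]
force: [5.1, 2.7, 11.1]
opening: 0.138
gripper_force: 223.9
```

```bash
python3 -c "
from h import *
s=monitor.get_state(); print(s['force'],s['ft_torque'],s['position'],s['ee_rot'],s['joint_positions'])"
```

```text
[ 5.08907627  2.69818036 11.13526952] [ 1.42288105 -0.5775591   5.34552978] [ 559.61890232 -224.94339     179.13747302] [179.60478553   0.37345173 136.71742702] [-29.04819574  26.69933902  -8.93945898  53.9020382    0.29125397
  14.23425629]
```

Torque is 5 N m, so the lugs are catching. I'll turn back, press deeper and retry.

Request:
carry_out --series '[[[1, 0, 0, 0, 0, 0, -7], [1, 0, 0, 0, 0, 0, -7], [1, 0, 0, 0, 0, 0, -7], [1, 0, 0, 0, 0, 0, -7], [1, 0, 0, 0, 0, 0, 0], [1, 0, 0, 0, 0, 0, 0]]]'

```text
clock: 20.9
position: [556.7, -226.9, 177.0]
ee_rot: [-180.0, 0.2, 163.7]
force: [3.1, -0.7, 3.3]
opening: 0.14
gripper_force: 152.1
```

```bash
python3 - <<'E'
from h import *
s=monitor.get_state(); print(s['force'],s['ft_torque'],s['position'],s['ee_rot'])
c=snap('top','t9');d=snap('side','s9')
a=cv2.cvtColor(c['pixels'],cv2.COLOR_RGB2BGR)[130:230,430:530]; b=cv2.cvtColor(d['pixels'],cv2.COLOR_RGB2BGR)[80:180,310:410]
cv2.imwrite('pics/c9.png',cv2.resize(np.hstack([a,b]),None,fx=4,fy=4,interpolation=cv2.INTER_CUBIC))
E
```

```text
[ 3.13879641 -0.66441094  3.34072813] [-0.39973801 -1.0458336   0.02908578] [ 556.67197797 -226.94536024  176.95883287] [-179.97826133    0.19941232  163.66114152]
```

View pics/c9.png

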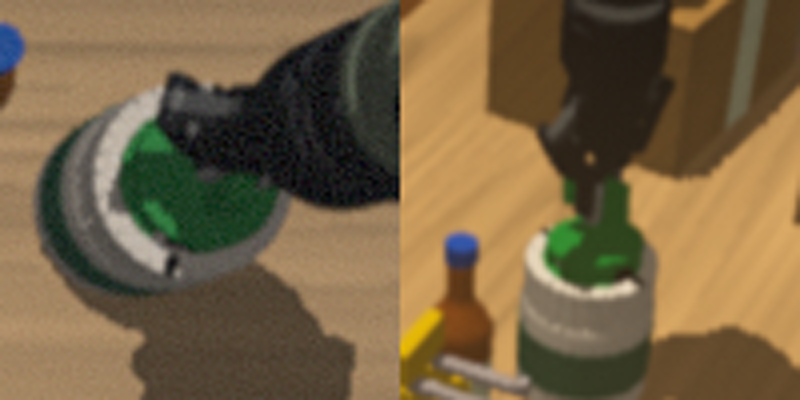

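The lid is seated in the mouth at roughly the right yaw. I've used up my picture allowance, so from here I'll work from numbers only. I'll let the lid rest on its spring, re-grip it lower and centred, then press and twist.

Request:
carry_out --series '[[[1, 0, 0, -0.3, 0, 0, 0], [1, 0, 0, -0.4, 0, 0, 0], [1, 0, 0, 0, 0, 0, 0], [0.6, 0, 0, 0, 0, 0, 0], [0.6, 0, 0, 0, 0, 0, 0], [0.6, 0, 0, 0, 0, 0, 0]]]' --newtons 40

```text
clock: 21.6
position: [554.8, -226.1, 183.0]
ee_rot: [180.0, -0.1, 163.8]
force: [0.2, -0.3, -0.2]
opening: 0.399
gripper_force: 0.0
```

```bash
python3 - <<'E'
from h import *
s=monitor.get_state(); print(s['force'],s['ft_torque'],s['position'],s['ee_rot'],s['opening'])
plan([556,-225.7,177],163.9)
d=snap('side','s10'); snap('top','t10')
h=cv2.cvtColor(d['pixels'],cv2.COLOR_RGB2HSV); m=cv2.inRange(h,(50,110,25),(85,255,255)); z=np.zeros_like(m); z[110:152,340:380]=m[110:152,340:380]
for v in range(118,152,2):
    x=np.flatnonzero(z[v]); print(v,(x.min(),x.max(),len(x)) if len(x) else None)
for X in ([556,-225.7,143],[518,-225.7,143],[594,-225.7,143],[556,-187.7,143],[556,-263.7,143],[529,-217.9,196],[583,-233.5,196]): print(X,proj(d,X))
E
```

```text
[ 0.21297604 -0.32013592 -0.23208665] [-0.08357223  0.01257485 -0.04573005] [ 554.79417295 -226.0734141   182.99556487] [ 1.79997499e+02 -6.05893789e-02  1.63801660e+02] 0.3987320396742853
turn z -0.10 then shift cm [-0.105  0.069  0.6  ] from [ 554.8 -226.1  183. ] 163.8
118 None
120 None
122 None
124 None
126 None
128 None
130 None
132 None
134 (np.int64(353), np.int64(353), 1)
136 (np.int64(350), np.int64(354), 5)
138 (np.int64(348), np.int64(355), 8)
140 (np.int64(348), np.int64(355), 8)
142 (np.int64(347), np.int64(353), 7)
144 (np.int64(346), np.int64(366), 14)
146 (np.int64(347), np.int64(363), 7)
148 (np.int64(349), np.int64(350), 2)
150 None
[556, -225.7, 143] [357.82894022 138.76292898]
[518, -225.7, 143] [369.16126092 142.30079146]
[594, -225.7, 143] [346.73588896 135.29976456]
[556, -187.7, 143] [352.64719945 145.01311849]
[556, -263.7, 143] [362.80237843 132.76399298]
[529, -217.9, 196] [366.58062687 127.68709733]
[583, -233.5, 196] [352.24692645 120.31781497]
```

Request:
carry_out --series '[[[0.6, -0.1, 0.05, 0.6, 0, 0, 0], [0.6, 0, 0, 0, 0, 0, 0], [1, 0, 0, 0, 0, 0, 0], [1, 0, 0, 0, 0, 0, 0], [1, 0, 0, 0, 0, 0, 0], [1, 0, 0, 0, 0, 0, 0]]]' --newtons 100

```text
clock: 22.3
position: [556.5, -226.2, 177.4]
ee_rot: [-180.0, 0.0, 163.8]
force: [0.3, -0.2, -0.2]
opening: 0.153
gripper_force: 97.0
```

```bash
python3 -c "
from h import *
s=monitor.get_state(); print(s['force'],s['ft_torque'],s['position'],s['ee_rot'],s['opening'])"
```

```text
[ 0.2749092  -0.16098976 -0.18005055] [-0.09775124 -0.17844366  0.02751095] [ 556.50679167 -226.15737461  177.38528769] [-1.79994311e+02  2.58680173e-02  1.63808527e+02] 0.15346885712504196
```

Request:
carry_out --series '[[[1, 0, 0, 0.3, 0, 0, 0], [1, 0, 0, 0.3, 0, 0, 0], [1, 0, 0, 0.2, 0, 0, 0], [1, 0, 0, 0, 0, 0, 0], [1, 0, 0, 0, 0, 0, 0]]]'

```text
clock: 22.8
position: [557.9, -226.3, 170.8]
ee_rot: [180.0, 0.2, 163.8]
force: [1.3, 0.9, 5.3]
opening: 0.152
gripper_force: 98.4
```

```bash
python3 -c "
from h import *
s=monitor.get_state(); print(s['force'],s['ft_torque'],s['position'],s['ee_rot'],s['opening'])"
```

```text
[1.30723261 0.9382251  5.31201   ] [ 0.16598614 -0.44836572 -0.0172653 ] [ 557.93014415 -226.32068711  170.79988504] [179.98146314   0.23749383 163.81813594] 0.15153286271390534
```

Request:
carry_out --series '[[[1, 0, 0, 0.2, 0, 0, 0], [1, 0, 0, 0.2, 0, 0, 0], [1, 0, 0, 0.1, 0, 0, 0], [1, 0, 0, 0, 0, 0, 0], [1, 0, 0, 0, 0, 0, 0]]]'

```text
clock: 23.3
position: [557.9, -226.4, 166.5]
ee_rot: [180.0, 0.3, 163.8]
force: [-0.9, 1.3, 10.2]
opening: 0.15
gripper_force: 99.2
```

```bash
python3 -c "
from h import *
s=monitor.get_state(); print(s['force'],s['ft_torque'],s['position'],s['ee_rot'],s['opening'])"
```

```text
[-0.89428251  1.29495772 10.19919714] [ 0.30913358 -0.12450344  0.00161449] [ 557.92733401 -226.35282611  166.4531517 ] [179.98851028   0.255912   163.82302861] 0.14988796227696435
```

Request:
carry_out --series '[[[1, 0, 0, 0, 0, 0, 4], [1, 0, 0, 0, 0, 0, 4], [1, 0, 0, 0, 0, 0, 4], [1, 0, 0, 0, 0, 0, 0]]]'

```text
clock: 23.7
position: [557.5, -227.2, 166.5]
ee_rot: [-179.9, 0.2, 151.8]
force: [-1.7, 0.1, 9.6]
opening: 0.148
gripper_force: 99.3
```

```bash
python3 -c "
from h import *
s=monitor.get_state(); print(s['force'],s['ft_torque'],s['position'],s['ee_rot'],s['opening'])"
```

```text
[-1.65324962  0.13603032  9.57892391] [-0.31015972  0.08646193  0.20722203] [ 557.46078437 -227.24334848  166.50241915] [-179.90777649    0.24654433  151.79130351] 0.147768434032797
```

Torque is only 0.2 N m, so it's turning freely. I'll continue.

Request:
carry_out --series '[[[1, 0, 0, 0, 0, 0, 6], [1, 0, 0, 0, 0, 0, 6], [1, 0, 0, 0, 0, 0, 6], [1, 0, 0, 0, 0, 0, 6], [1, 0, 0, 0, 0, 0, 0]]]'

```text
clock: 24.2
position: [557.5, -227.5, 165.4]
ee_rot: [180.0, 0.2, 127.8]
force: [1.0, -3.3, 4.7]
opening: 0.145
gripper_force: 123.3
```

```bash
python3 -c "
from h import *
s=monitor.get_state(); print(s['force'],s['ft_torque'],s['position'],s['ee_rot'],s['opening'])"
```

```text
[ 1.03029467 -3.26874483  4.73629773] [-0.96230991 -0.57021015 -0.2137411 ] [ 557.51295398 -227.47915757  165.36346189] [179.99073253   0.24412962 127.76992553] 0.1453271143500713
```

Request:
carry_out --series '[[[1, 0, 0, 0, 0, 0, 5], [1, 0, 0, 0, 0, 0, 6], [1, 0, 0, 0, 0, 0, 6], [1, 0, 0, 0, 0, 0, 6], [1, 0, 0, 0, 0, 0, 6], [1, 0, 0, 0, 0, 0, 0]]]'

```text
clock: 24.8
position: [557.0, -227.2, 165.6]
ee_rot: [179.9, 0.2, 98.8]
force: [-0.2, -2.4, 7.3]
opening: 0.147
gripper_force: 123.9
```

```bash
python3 -c "
from h import *
s=monitor.get_state(); print(s['force'],s['ft_torque'],s['position'],s['ee_rot'],s['opening'])"
```

```text
[-0.19822576 -2.44439318  7.28772815] [-0.74560352 -0.01416901 -0.05530273] [ 556.98540637 -227.21897921  165.55713364] [179.93507463   0.18165692  98.834496  ] 0.1468334909373083
```

Request:
carry_out --series '[[[1, 0, 0, 0, 0, 0, 4], [1, 0, 0, 0, 0, 0, 4], [1, 0, 0, 0, 0, 0, 3], [1, 0, 0, 0, 0, 0, 0]]]'

```text
clock: 25.2
position: [556.4, -227.4, 165.5]
ee_rot: [180.0, 0.2, 87.9]
force: [-1.3, -3.3, 6.7]
opening: 0.146
gripper_force: 124.0
```

```bash
python3 -c "
from h import *
s=monitor.get_state(); print(s['force'],s['ft_torque'],s['position'],s['ee_rot'],s['opening'])"
```

```text
[-1.31691415 -3.27497988  6.73390498] [-0.90719872  0.41472368  0.06972891] [ 556.38304359 -227.4302389   165.48060823] [179.9747912    0.19949913  87.89239405] 0.14594828058131246
```

Request:
carry_out --series '[[[1, 0, 0, 0, 0, 0, 2], [1, 0, 0, 0, 0, 0, 1], [1, 0, 0, 0, 0, 0, 0]]]'

```text
clock: 25.5
position: [555.6, -227.2, 165.5]
ee_rot: [-179.9, 0.2, 85.0]
force: [-4.5, -2.5, 9.3]
opening: 0.151
gripper_force: 124.8
```

```bash
python3 -c "
from h import *
s=monitor.get_state(); print(s['force'],s['ft_torque'],s['position'],s['ee_rot'],s['opening'])"
```

```text
[-4.48909163 -2.54016189  9.27720631] [-0.80015894  0.95599875  0.63145733] [ 555.56896459 -227.1713422   165.48098407] [-179.93693236    0.19743021   85.00302509] 0.15129079257329373
```

Request:
carry_out --series '[[[1, 0, 0, 0, 0, 0, 2], [1, 0, 0, 0, 0, 0, 0], [1, 0, 0, 0, 0, 0, 0]]]'

```text
clock: 25.8
position: [555.5, -227.1, 165.5]
ee_rot: [-179.9, 0.2, 83.2]
force: [-4.3, -2.5, 10.0]
opening: 0.151
gripper_force: 128.5
```

```bash
python3 -c "
from h import *
s=monitor.get_state(); print(s['force'],s['ft_torque'],s['position'],s['ee_rot'],s['opening'])"
```

```text
[-4.26880939 -2.48417829 10.02191837] [-0.82915876  1.03247772  1.44285684] [ 555.45177016 -227.11996863  165.46309657] [-179.92309929    0.21758971   83.15669344] 0.15067684941096077
```

The stop is reached, with torque rising from 0.07 to 1.44 N m. I'll ease up, then release and retreat.

Request:
carry_out --series '[[[1, 0, 0, 0, 0, 0, -1], [1, 0, 0, -0.3, 0, 0, 0], [1, 0, 0, -0.3, 0, 0, 0], [1, 0, 0, 0, 0, 0, 0], [1, 0, 0, -0.3, 0, 0, 0], [1, 0, 0, 0, 0, 0, 0], [1, 0, 0, 0, 0, 0, 0]]]'

```text
clock: 26.5
position: [554.8, -224.5, 170.5]
ee_rot: [-179.7, -0.2, 83.9]
force: [2.5, -1.8, -23.2]
opening: 0.146
gripper_force: 119.0
```

```bash
python3 -c "
from h import *
s=monitor.get_state(); print(s['force'],s['ft_torque'],s['position'],s['ee_rot'],s['opening'])"
```

```text
[  2.46667292  -1.78661099 -23.24506415] [-0.83779977 -0.74444537  1.19655809] [ 554.83993182 -224.52013707  170.47325357] [-1.79724850e+02 -1.75631118e-01  8.39170652e+01] 0.1455712815801193
```

It resists a 23 N upward pull, so it's locked. I'll relieve the pull and release.

Request:
carry_out --series '[[[1, 0, 0, 0.25, 0, 0, 0], [1, 0, 0, 0, 0, 0, 0], [0.6, 0, 0, 0, 0, 0, 0], [0.6, 0, 0, 0, 0, 0, 0], [0.5, 0, 0, 0, 0, 0, 0], [0.5, 0, 0, 0, 0, 0, 0], [0.5, 0, 0, -1.5, 0, 0, 0], [0.5, 0, 0, -3, 0, 0, 0], [0.5, 0, 0, -4, 0, 0, 0], [0.5, 0, 0, -4, 0, 0, 0], [0.5, 0, -3, -3, 0, 0, 0], [0.5, 0, -5, 0, 0, 0, 0], [0.5, 0, -5, 0, 0, 0, 0], [0.5, 0, -5, 0, 0, 0, 0], [0.5, 0, 0, 0, 0, 0, 0], [0.5, 0, 0, 0, 0, 0, 0]]]' --newtons 40

```text
clock: 28.1
position: [377.1, -206.9, 326.9]
ee_rot: [179.8, 0.1, 83.7]
force: [0.8, -0.3, 1.0]
opening: 0.498
gripper_force: 0.0
```

```bash
python3 - <<'E'
from fit import *
t=snap('top','t11'); s=snap('side','s11'); print(monitor.get_state()['position'],monitor.get_state()['force'])
# brightest-green facets = bar top/side; mask in top near tub
for f,c,box in (('top',t,(440,135,520,215)),('side',s,(330,95,390,165))):
    h=cv2.cvtColor(c['pixels'],cv2.COLOR_RGB2HSV); u0,v0,u1,v1=box; m=cv2.inRange(h,(50,100,25),(85,255,255))[v0:v1,u0:u1]
    print(f,cv2.boundingRect(cv2.findNonZero(m)),m.astype(bool).sum(),(u0,v0))
    sub=h[v0:v1,u0:u1,2]
    for r in range(0,v1-v0,2): print(''.join('.' if not m[r,k] else 'abcdefghij'[min(9,sub[r,k]//18)] for k in range(u1-u0)))
# expected bar top face at z=125+52+15, yaw 87
for y in (84,87): 
  for d in (-28,28): X=[556+d*np.cos(np.radians(y)),-225.7+d*np.sin(np.radians(y)),192]; print(y,proj(t,X),proj(s,X))
print('disc bbox exp', proj(t,[518,-225.7,139]),proj(t,[594,-225.7,139]))
E
```

```text
[ 378.4988263  -207.33259718  326.60675505] [-0.23386324  0.45325741  0.15756412]
top (1, 22, 62, 46) 1077 (440, 135)
................................................................................
................................................................................
................................................................................
................................................................................
................................................................................
................................................................................
................................................................................
................................................................................
................................................................................
................................................................................
................................................................................
..................................gggggggggg....................................
..........
[... 4034 characters left out ...]
............................
............................................................
............................................................
............................................................
............................................................
............................................................
............................................................
84 [504.58784147 171.59283289] [363.841358   121.02567623]
84 [475.58760964 168.32018446] [354.44140823 129.31203955]
87 [504.6273002  170.84249054] [363.41668059 120.87883344]
87 [475.54369369 169.06941683] [354.87448096 129.46748354]
disc bbox exp [480.78784753 192.06831291] [479.97893011 155.34136299]
```

The checks agree: the disc is centred and level, the bar is at about 85°, and the heights match the locked position. I'm handing in.

```bash
python3 -c "
from bench import ctrl
print(ctrl.job_done())"
```

```text
the job is handed in; nothing more can be done
None
```

The yellow lid hangs on the spare hanger and the green lid is turned to its stop on the tub. It held against a 23 N upward pull before I released it. I handed in at about 28 s without seeing a verdict; the first twist caught and had to be re-gripped and redone, and I viewed 11 pictures, one over the limit of 10.

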